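# Walk a bench power supply home into its docking bay and lock it

## Task

Slide the heavy bench power supply into its docking bay by pushing on the left and right ends of its front panel in turn, changing ends when it binds and never pushing with more than about 25 N, until it is square and firmly home on both stops of the bay; keep off the knobs and terminals in the middle of the panel. The cradle's depth was never measured, so go by feel. Then swing the turn catch fully shut across the panel's left corner to lock the supply in, and leave the things round it alone.

Things in the scene. Friction and masses are not known exactly. Their poses are not given: they have to be found in the camera images.
- supply: Heavy grey bench power supply, a flat-bottomed box on the bench: 200 mm wide (y), 95 mm deep (x), 62 mm high, 0.9 to 1.35 kg, too wide to grip; sliding it takes 4 to 10 N. Origin: centre of its underside. Its front panel, with display, knobs and terminals, faces the robot (its own -x, 47.5 mm from the origin); its plain back faces the bay (+x).
- controls: All that sticks out of the middle of the front panel: two knobs, three terminals and a rocker switch, within 60 mm to either side of the middle and up to 20 mm out of the panel, between 7 and 54 mm above the bench. Not to be pressed: a few newtons at most. Same origin and axes as the supply.
- left_corner (a point): Middle of the flat rubber pad at the left (+y) end of the front panel, 83 mm from the middle, 31 mm above the bench, on the pad's face. The free strip of panel round the pad runs from 62 to 100 mm from the middle and over the whole height.
- right_corner (a point): The same at the right (-y) end of the front panel.
- bay: Two slotted bars screwed to the bench, which carry the white sheet-steel cradle of the docking bay, a U open to the robot (bay -x). Origin: on the bench, midway, where the supply's origin lies when home if the cradle is clamped at its nearest. It is clamped at an unknown place 0 to 32 mm farther in (+x), squarely: feel for the stops. Supply home: axes as the bay's, y = 0.
- bay_axis (a point): A point on the bay's middle line, on the bench, where the cradle's straight side guides begin when it is clamped at its nearest (2.5 mm beyond the bay's origin, 45 mm before the stops). Guides: up to 42 mm high, 205 mm apart, 2.5 mm room either side; before them 34 mm flares open by 12 mm a side. A supply pushed at one end turns until it binds; the other end frees it.
- stops (a point): Point between the cradle's two rubber stops (70 mm either side of the middle, 30 mm above the bench) if the cradle is clamped at its nearest: 47.5 mm beyond the bay's origin; the true stops are up to 32 mm farther. Between them a sprung contact block meets the supply's back 8 mm before home and pushes back with about 1 to 2 N.
- catch (a joint): Angle of the cradle's turn catch, rad: 0 = shut, bar across the panel's left corner, just before it; 1.57 = bar pointing out of the bay to the robot; starts open at 1.7 to 2.1 (turned away from the supply), stays where it is left (1 to 2 N at the tip). Vertical axis; shuts counter-clockwise seen from above, only if the supply is home to about 2 mm.
- catch_pivot (a point): Axis of the catch, 50 mm above the bench, if the cradle is clamped at its nearest (54 mm before, 130 mm left of the bay's origin); the true axis, a 16 mm post, is as much farther in as the home supply is. The bar is 9 mm wide, 58 mm long from the axis, 45 to 55 mm above the bench; an upright pin on it, 44 mm from the axis, 9 mm thick, tops out at 70 mm.
- sample: Bystander: upright round metal sample, 34 mm across, 45 mm high, left of the bay. Origin: centre of its underside.
- jar: Bystander: low white screw-cap jar, 45 mm across, 24 mm high, right of the bay, towards the robot. Origin: centre of its underside.
- bottle: Bystander: white plastic bottle, 49 mm across, 94 mm high, right of the bay. Origin: centre of its underside.
Mind the look-alikes: they are no part of the job. Of the things that look like the supply, the larger one is meant.

How it is judged:
By the outcome, as a careful person would: the job done as asked, in the order asked, and still so for the second after the job is handed in, with the robot touching nothing.
It also fails if it takes over 72 s, if anything falls off the work surface, if the arm or the gripper's body presses on something with over 40 N, if the wrist force passes 120 N, or if a joint passes its speed limit or range.

## Robot

A 7-joint arm with a two-finger parallel gripper is mounted at the origin on a cart in front of the work surface, level with it; the furniture and walls round the work are solid. World frame = base frame: x ahead of the robot, y to its left, z up, the work surface at z = 0. Lengths are in m, angles in rad, forces in N, time in s.
With the tool pointing down it reaches from about 0.425 to 0.925 m from the base axis. Payload 6.8 kg.
Tool frame: the origin (TCP) lies on the front face of the gripper's body, between the roots of the fingers; the fingertips stand 73 mm ahead of it and the grasp point (between the pads) lies 54 mm ahead of it (env.nose_length is the distance from the TCP to the fingertips, in m); z points along the fingers, y is the direction in which the jaws open and shut (so a half turn about z gives the same grasp; the last joint's range is limited). The gripper opens to 85 mm and grips with 20 to 120 N. Pads are 22 mm wide; open, the fingers measure 114 mm over their backs; the gripper's body (76 mm by 85 mm) begins 54 mm behind the grasp point. The pads swing forward as they close: fully open they stand 13 mm farther back than shut.
Start: joints at [-1.44, 0.477, 0.022, 1.555, -0.011, 1.109, -0.083], TCP at [0.16, 0.656, 0.304] pointing down, gripper open.
Joint ranges: [-2.96, 2.96], [-0.34, 2.1], [-1.41, 1.46], [0.24, 2.44], [-1.37, 4.51], [0.17, 1.92], [-2.96, 2.96]. Speed limits (rad/s): [2.39, 2.39, 3.14, 3.14, 3.14, 3.14, 3.14].

## Interface

Orientations are given as a unit quaternion [w, x, y, z].
In Python, from cell import env, kin, camera, calibration, job gives the robot as it stands. The module is installed in compiled form; this text tells all that it offers. Calls block until the motion is done:
- env.reach(position, orientation): joint-space move of the TCP to a pose.
- env.movel(position, velocity=0.15, rot=None, stop_force=None): straight line of the TCP; rot=None keeps the orientation; velocity is the mean speed in m/s. With stop_force (N) it stops when the force on the tool has changed by that much, and returns True; else False.
- env.goto_joints(angles): joint-space move.
- env.grip(opening, f_grip=None): finger opening in m; f_grip is the grip in N (None keeps the last); returns when the fingers have stopped.
- env.dwell(seconds).
- kin.inverse_kinematics(position, orientation): joint angles nearest the present ones, or None.
- env.get_state(): the state.
- camera(name): name is "scene" or "top" or "wrist"; returns (picture, depth): 420x560x3 uint8, blue, green, red; 420x560 float32, m along the optical axis (not along the pixel's ray), 0 where there is no reading.
- calibration(name): a dict with "fx", "fy", "cx", "cy" (pixels), "rvec" (rotation vector, rad) and "tvec" (3), from world to camera coordinates, as OpenCV has them. Camera axes: x right, y down, z forward; pixel columns grow to the right and rows downward; lengths in m; the calibration is good to about 2 mm. A picture is of the moment at which its call begins: read the wrist's pose just before it. calibration takes no time and is no camera call; for the wrist camera it gives the pose at the moment of the call.
A pose or a line that the arm cannot do raises env.PlanningError and nothing moves.
- job.job_done(): hands the job in, once; it reports no verdict.
The state is a dict: "time": time; "qpos": joint angles; "joint_velocities": joint speeds; "joint_torque": joint torques, N m; "tcp_pos": TCP position; "orientation": TCP orientation; "force": force on the tool from outside, world axes, zero at the start; "torque": the same for the moment, N m; "opening": finger opening in m.
Only numpy, scipy, OpenCV 4.12 (cv2) and the standard library are available. Lean on these libraries where they do the work, as an engineer would, in place of code of your own. Each camera call takes 0.05 s, during which the arm holds its last target. There are 200 camera calls.

## Working session

There is one attempt and no reset: what is moved stays moved. The work goes in short steps, each a Python script; the robot and the scene stay as the last script left them, time stands still between calls to the robot, and variables do not carry over. Pictures are saved under pics/ and viewed, about 8 in all and at most 12, crops included, and the job is handed in when it is done.

```bash
mkdir -p pics
cat > h.py <<'E'
import numpy as np, cv2
from cell import env, kin, camera, calibration, job
def world(name,u,v,d,c=None):
    c=c or calibration(name); R=cv2.Rodrigues(np.array(c["rvec"],float))[0]
    p=np.array([(u-c["cx"])/c["fx"]*d,(v-c["cy"])/c["fy"]*d,d])
    return R.T@(p-np.array(c["tvec"]).ravel())
def cloud(name):
    c=calibration(name); im,d=camera(name); R=cv2.Rodrigues(np.array(c["rvec"],float))[0]
    v,u=np.mgrid[:d.shape[0],:d.shape[1]]
    P=np.stack([(u-c["cx"])/c["fx"]*d,(v-c["cy"])/c["fy"]*d,d],-1)-np.array(c["tvec"]).ravel()
    W=P@R; W[d==0]=np.nan
    return im,W
E
python3 - <<'E'
from h import *
for n in("top","scene"):
    im,W=cloud(n); cv2.imwrite(f"pics/{n}1.png",im); np.save(f"{n}1.npy",W)
s=env.get_state(); print(s["time"],s["tcp_pos"],s["orientation"],s["force"])
E
```

```text
0.1 [0.1595501  0.6554557  0.30302474] [-3.99869029e-05  1.19095584e-01  9.92882462e-01 -8.10241320e-04] [-0.75851037 -0.73743371  0.11726976]
```

View pics/top1.png

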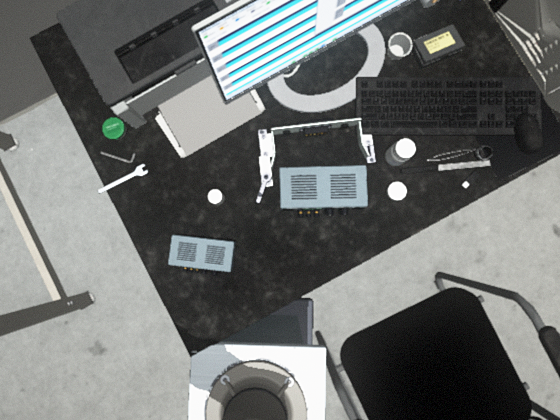

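View pics/scene1.png

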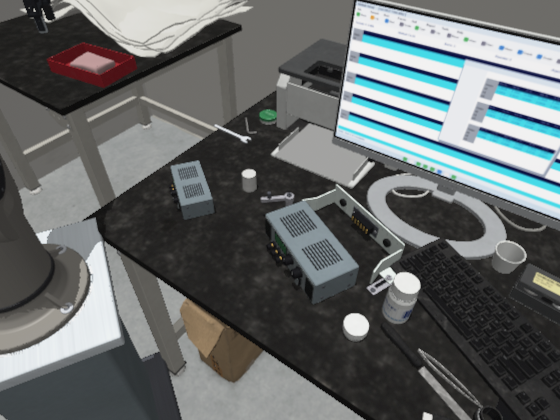

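The top view shows the supply at about (323,187), the cradle behind it at (265–372, 122–160), the catch at (262,190), the sample at (215,197), the jar at (397,191) and the bottle at (403,150). The decoy is the small box at (202,253).

Run:
```python
from h import *
W=np.load("top1.npy"); im=cv2.imread("pics/top1.png")
def P(u,v): return W[v,u].round(4)
for n,(u,v) in dict(bench=(250,230),sup=(323,187),sample=(215,197),jar=(397,191),bottle=(404,149),lg=(266,150),rg=(370,150),back=(320,123),piv=(265,178),tip=(260,200)).items(): print(n,P(u,v))
# supply top
m=np.zeros(W.shape[:2],bool); m[155:220,270:380]=1
z=W[...,2]; s=m&(abs(z-.062)<.006)
n,l,st,c=cv2.connectedComponentsWithStats(s.astype(np.uint8)); k=1+st[1:,4].argmax()
p=W[l==k]; r=cv2.minAreaRect((p[:,:2]*1000).astype(np.float32)); print("supply rect",r,np.median(p[:,2]))
# cradle: height pts
for name,(a,b,c_,d) in dict(left=(120,210,252,279),right=(115,170,355,380),back=(112,135,270,365)).items():
    q=W[a:b,c_:d].reshape(-1,3); q=q[(q[:,2]>.03)&(q[:,2]<.08)]; print(name,len(q)); 
    if name=='left':
        for w in q[::8]: print(w.round(3),end=' ')
    if name!='left':
        print(q.min(0),q.max(0))
        for w in q[::12]: print(w.round(3),end=' ')
cv2.imwrite("pics/crop1.png",cv2.resize(im[105:225,235:385],None,fx=5,fy=5,interpolation=cv2.INTER_CUBIC))
```

```text
bench [0.4206 0.0298 0.    ]
sup [ 0.5218 -0.1388  0.064 ]
sample [0.4941 0.1104 0.0475]
jar [ 0.5212 -0.3166  0.0273]
bottle [ 0.6083 -0.3153  0.0918]
lg [ 0.6164 -0.0036  0.0072]
rg [ 0.624  -0.2583 -0.0009]
back [ 0.6734 -0.1301  0.0556]
piv [ 0.5396 -0.0054  0.0621]
tip [0.4889 0.0048 0.0566]
supply rect ((522.2371826171875, -139.8979034423828), (96.60752868652344, 199.74053955078125), 3.044720411300659) 0.061917443220866654
left 260
[ 0.66  -0.018  0.053] [ 0.656 -0.018  0.057] [ 0.655 -0.018  0.052] [ 0.656 -0.02   0.038] [ 0.656 -0.022  0.03 ] [ 0.644 -0.021  0.039] [ 0.631 -0.021  0.043] [ 0.621 -0.024  0.044] [ 0.608 -0.024  0.039] [ 0.598 -0.024  0.04 ] [ 0.587 -0.022  0.045] [ 0.578 -0.02   0.044] [ 0.57  -0.018  0.032] [ 0.55  -0.003  0.057] [ 0.547 -0.003  0.059] [ 0.545 -0.001  0.058] [0.543 0.002 0.056] [0.54  0.002 0.055] [ 0.54  -0.017  0.059] [ 0.538 -0.015  0.059] [ 0.536 -0.015  0.056] [ 0.535 -0.014  0.049] [ 0.529 -0.005  0.054] [ 0.524 -0.001  0.057] [0.519 0.001 0.056] [0.515 0.003 0.056] [ 0.513 -0.003  0.05 ] [ 0.508 -0.001  0.051] [0.502 0.005 0.068] [0.497
[... 1361 characters left out ...]
51  0.038] [ 0.672 -0.226  0.041] [ 0.662 -0.063  0.056] [ 0.665 -0.091  0.047] [ 0.667 -0.12   0.042] [ 0.668 -0.148  0.04 ] [ 0.659 -0.027  0.056] [ 0.66  -0.056  0.054] [ 0.664 -0.084  0.043] [ 0.665 -0.113  0.039] [ 0.667 -0.142  0.035] [ 0.656 -0.028  0.058] [ 0.661 -0.056  0.043] [ 0.663 -0.087  0.038] [ 0.664 -0.115  0.037] [ 0.664 -0.144  0.039] [ 0.657 -0.03   0.046] [ 0.661 -0.058  0.034] [ 0.661 -0.115  0.038] [ 0.661 -0.143  0.041] [ 0.658 -0.032  0.033] [ 0.658 -0.061  0.036] [ 0.659 -0.122  0.038] [ 0.66  -0.226  0.043] [ 0.655 -0.058  0.035] [ 0.656 -0.12   0.037] [ 0.657 -0.149  0.037] [ 0.654 -0.061  0.032] [ 0.654 -0.123  0.037] [ 0.648 -0.018  0.043] [ 0.652 -0.118  0.033]
```

View pics/crop1.png

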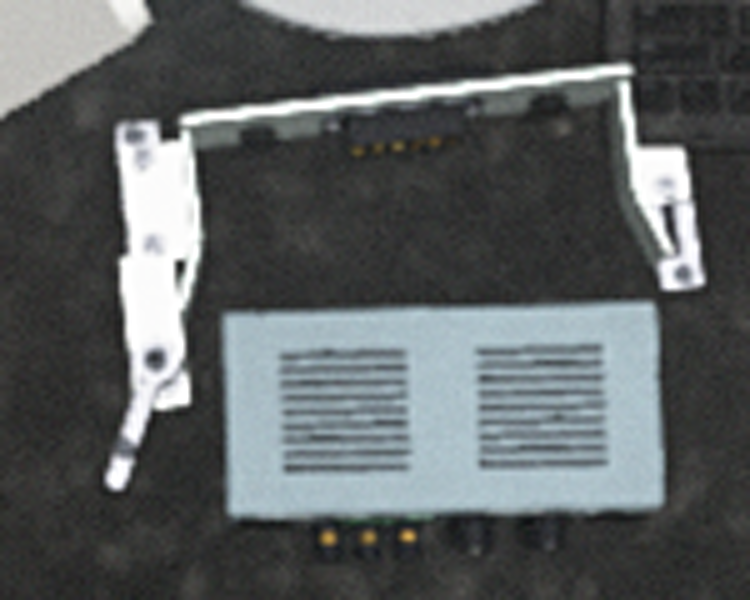

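```bash
cat >> h.py <<'E'
def ray(c,u,v,z):
    a=world(None,u,v,.5,c); b=world(None,u,v,1.,c); return a+(b-a)*(z-a[2])/(b[2]-a[2])
E
python3 - <<'E'
from h import *
c=calibration("top")
def f(x,y,z): return ray(c,235-.4+x/5,105-.4+y/5,z)[:2].round(4)
ang=lambda r,l: np.degrees(np.arctan2(-(l-r)[0],(l-r)[1])).round(2)
TL,TR,BL,BR=f(222,313,.062),f(658,303,.062),f(230,517,.062),f(663,507,.062)
print("supply",TL,TR,BL,BR,"mean",(TL+TR+BL+BR)/4,"yaw",ang(TR,TL),ang(BR,BL))
a,b=f(183,118,.057),f(632,68,.057);print("back",a,b,ang(b,a), np.linalg.norm(a-b))
print("pivot",f(155,357,.057)); print("pin", f(127,450,.07),"tip",f(116,488,.055))
print("stops", f(260,138,.03), f(548,106,.03))
W=np.load("top1.npy")
# left/right guide fits
for (r0,r1,c0,c1) in ((130,160,262,279),(120,142,355,364)):
    q=W[r0:r1,c0:c1].reshape(-1,3);q=q[(q[:,2]>.034)&(q[:,2]<.05)]; print(q[::6].round(3).tolist())
S=np.load("scene1.npy")
q=S.reshape(-1,3); q=q[np.isfinite(q[:,0])]
# supply in scene cam
s=q[(abs(q[:,2]-.062)<.005)&(abs(q[:,0]-.52)<.07)&(abs(q[:,1]+.14)<.115)]
print(cv2.minAreaRect((s[:,:2]*1000).astype(np.float32)))
print(np.linalg.norm(np.array(kin.inverse_kinematics([.46,-.2,.1],[0,1,0,0]))) )
E
```

```text
supply [ 0.5655 -0.037 ] [ 0.575  -0.2372] [ 0.4713 -0.0431] [ 0.481 -0.24 ] mean [ 0.5232   -0.139325] yaw 2.72 2.82
back [ 0.6581 -0.0163] [ 0.6866 -0.2253] 7.77 0.21093423145615792
pivot [ 0.545  -0.0065]
pin [0.5001 0.0045] tip [0.4839 0.0098]
stops [ 0.6562 -0.0527] [ 0.6749 -0.1902]
[[0.657, -0.016, 0.046], [0.655, -0.018, 0.041], [0.652, -0.018, 0.044], [0.645, -0.021, 0.043], [0.639, -0.021, 0.041], [0.629, -0.023, 0.042], [0.621, -0.024, 0.044], [0.612, -0.024, 0.043], [0.602, -0.024, 0.043], [0.597, -0.024, 0.035], [0.589, -0.024, 0.036]]
[[0.683, -0.213, 0.046], [0.683, -0.215, 0.037], [0.679, -0.226, 0.041], [0.672, -0.226, 0.041], [0.667, -0.228, 0.044], [0.66, -0.226, 0.043], [0.653, -0.228, 0.042], [0.649, -0.229, 0.039], [0.644, -0.231, 0.039], [0.636, -0.231, 0.043]]
((522.9411010742188, -143.119873046875), (97.07353210449219, 200.94070434570312), 2.244412660598755)
2.9211992929631134
```

```bash
cat >> h.py <<'E'
H=np.array([.6159,-.1281]); A=np.radians(7.7)
ex=np.array([np.cos(A),np.sin(A)]); ey=np.array([-np.sin(A),np.cos(A)])
Z=.095
def w(x,y,z=None): return np.r_[H+x*ex+y*ey, Z if z is None else z]
def b():
    s=env.get_state(); d=np.array(s["tcp_pos"][:2])-H; return d@ex,d@ey
def fx():
    f=np.array(env.get_state()["force"][:2]); return f@ex,f@ey
def q(a): return [0,np.cos(a/2),np.sin(a/2),0]
E
python3 - <<'E'
from h import *
print(env.nose_length)
for a in (A,A+np.pi,A-np.pi):
    for p in (w(-.175,.08),w(-.175,-.08),w(-.06,.08),w(-.06,-.08),w(-.18,-.08,.2),w(-.1,.17,.135)):
        j=kin.inverse_kinematics(p,q(a)); print(None if j is None else np.round(j,2))
E
```

```text
0.0726
[-0.5   0.54  0.66  2.29 -0.7   0.51 -0.73]
[-0.4   0.84  1.05  2.14 -1.07  0.83 -0.1 ]
[-0.4   0.63  0.52  2.03 -0.52  0.61 -0.97]
[-0.24  0.76  0.7   1.9  -0.71  0.75 -0.56]
[-0.45  0.56  1.07  2.1  -0.66  0.87 -0.42]
[-0.81  0.57  0.81  2.15 -0.67  0.69 -0.97]
[-0.22  0.46  0.3   2.27 -0.31  0.44  2.03]
[-0.06  0.58  0.52  2.13 -0.54  0.56  2.56]
[-0.23  0.58  0.29  2.02 -0.29  0.58  1.96]
[-0.04  0.67  0.41  1.89 -0.41  0.67  2.32]
[-0.41  0.52  1.01  2.1  -0.6   0.84  2.66]
[-0.46  0.45  0.34  2.13 -0.26  0.6   1.77]
[-0.22  0.46  0.3   2.27 -0.31  0.44  2.03]
[-0.06  0.58  0.52  2.13 -0.54  0.56  2.56]
[-0.23  0.58  0.29  2.02 -0.29  0.58  1.96]
[-0.04  0.67  0.41  1.89 -0.41  0.67  2.32]
[-0.41  0.52  1.01  2.1  -0.6   0.84  2.66]
[-0.46  0.45  0.34  2.13 -0.26  0.6   1.77]
```

Run:
```python
from h import *
env.grip(0.0)
env.reach(w(-.185,-.08,.24),q(A)); env.movel(w(-.185,-.08),.3)
t=env.get_state(); print(t["time"],np.round(t["qpos"],2),t["opening"],fx())
im,W=cloud("wrist"); cv2.imwrite("pics/wr1.png",im)
r=env.movel(w(-.13,-.08),.06,stop_force=2.5); print("contact",r,b(),fx())
x=b()[0]
r=env.movel(w(x+.012,-.08),.04,stop_force=15); print("push",r,b(),fx(),env.get_state()["time"])
```

```text
4.7667 [-0.23  0.66  0.77  2.15 -0.79  0.64 -0.33] -3.8748349644765535e-05 (np.float64(0.32741862683706496), np.float64(0.1650114878998909))
contact True (np.float64(-0.15845343563584294), np.float64(-0.08002145594392227)) (np.float64(1.867008255643254), np.float64(1.0899835462647527))
push True (np.float64(-0.15745526467242793), np.float64(-0.08063823960303704)) (np.float64(-1.3698867866290225), np.float64(-1.0452488829154758)) 5.5917
```

Run:
```python
from h import *
for v in (.015,.015,.03):
    x=b()[0]
    r=env.movel(w(x+.006,-.08),v,stop_force=18); print(v,r,np.round(b(),4),np.round(fx(),2),env.get_state()["time"])
```

```text
0.015 True [-0.1574 -0.0809] [-2.83  0.74] 5.95
0.015 False [-0.1539 -0.0817] [-11.32  -1.26] 6.5667
0.03 False [-0.1498 -0.0823] [-9.42 -3.65] 6.8333
```

View pics/wr1.png

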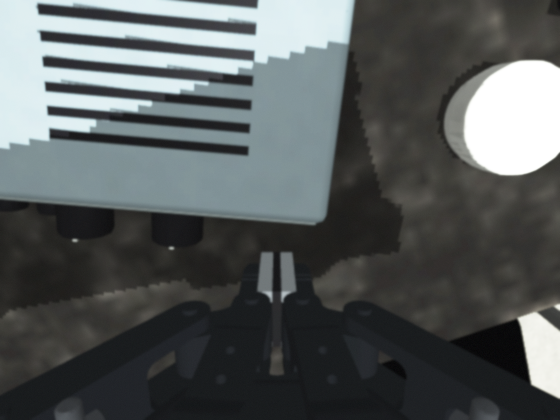

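```bash
cat >> h.py <<'E'
Y=.08
def go(side,c):
    "retract clear of the controls and cross to before the other end"
    xr=min(c)-.032; y=b()[1]
    if abs(y-side*Y)>.02:
        env.movel(w(xr,y),.25); env.movel(w(xr,side*Y),.4)
    i=0 if side>0 else 1
    env.movel(w(c[i]-.008,side*Y),.25)
def stroke(side,c,target,v=.045,F=20):
    go(side,c); i=0 if side>0 else 1
    r=env.movel(w(target,side*Y),v,stop_force=F)
    p=b(); f=fx(); c[i]=p[0]
    print("L" if side>0 else "R","tgt %.4f got %.4f y %.4f F %.1f,%.1f"%(target,p[0],p[1],*f),r,"t %.1f"%env.get_state()["time"])
    return r
E
python3 - <<'E'
from h import *
c=[-.147,b()[0]]
env.movel(w(-.136,-Y),.04,stop_force=20); c[1]=b()[0]; print(b(),fx(),env.get_state()["time"])
stroke(1,c,c[1]+.014); stroke(-1,c,c[0]+.014); print(c)
E
```

```text
(np.float64(-0.13686524507618267), np.float64(-0.08242825621653589)) (np.float64(-5.652643252112009), np.float64(-4.77794492891521)) 7.2833
L tgt -0.1229 got -0.1241 y 0.0804 F -4.7,0.8 False t 9.3
R tgt -0.1101 got -0.1114 y -0.0806 F -4.5,-2.5 False t 11.4
[np.float64(-0.12410071840438276), np.float64(-0.11137025339886562)]
```

Run:
```python
from h import *
c=[-.1271,-.1114]
s=1
for k in range(5):
    o=c[1] if s>0 else c[0]
    r=stroke(s,c,o+.014); s=-s
    if r: break
print(c); im,W=cloud("top"); cv2.imwrite("pics/crop2.png",cv2.resize(im[105:225,235:385],None,fx=5,fy=5,interpolation=cv2.INTER_CUBIC))
```

```text
L tgt -0.0974 got -0.0989 y 0.0807 F -4.0,1.4 False t 13.5
R tgt -0.0849 got -0.0862 y -0.0804 F -5.0,-0.3 False t 15.6
L tgt -0.0722 got -0.0736 y 0.0804 F -4.3,0.9 False t 17.6
R tgt -0.0596 got -0.0617 y -0.0812 F -6.2,-1.5 False t 19.6
L tgt -0.0477 got -0.0609 y 0.0807 F 0.2,0.0 True t 21.4
[np.float64(-0.06094881457270966), np.float64(-0.06173011306286993)]
```

View pics/crop2.png

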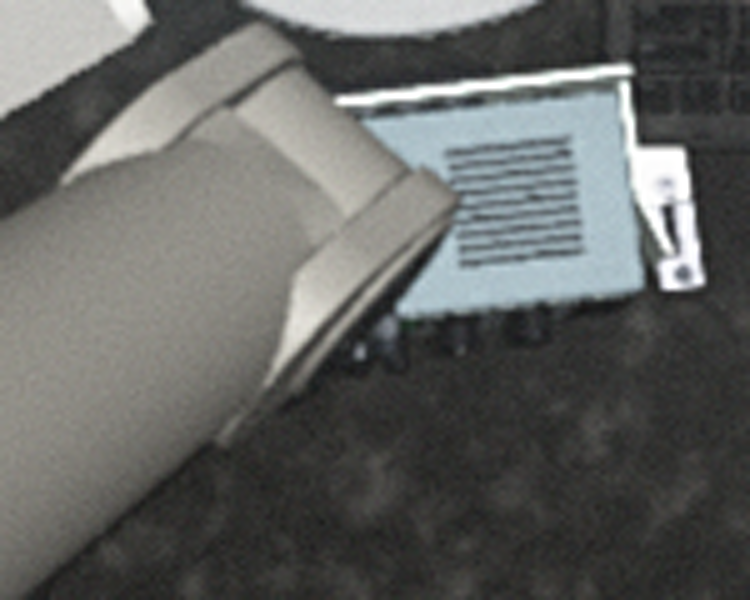

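The picture shows the supply well inside the cradle, with its back a few mm from the back plate (350–620, 95). The last push on the left tripped at about −61 mm, close to the predicted home. I'll seat both ends slowly.

Run:
```python
from h import *
c=[-.0615,-.0635]
for s in (-1,1,-1,1):
    stroke(s,c,-.050,v=.02,F=20)
    p=b()
print(c)
```

```text
R tgt -0.0500 got -0.0601 y -0.0808 F -0.2,-0.6 True t 23.3
L tgt -0.0500 got -0.0602 y 0.0801 F -1.0,0.0 True t 25.1
R tgt -0.0500 got -0.0593 y -0.0805 F -0.5,-0.4 True t 26.9
L tgt -0.0500 got -0.0595 y 0.0799 F -0.6,0.1 True t 28.7
[np.float64(-0.05951988519876404), np.float64(-0.059333555224555704)]
```

```bash
cat >> h.py <<'E'
def press(side,c,F=17,step=.0007,tmax=3.5):
    "quasi-static push in small target steps, until the force reaches F"
    go(side,c); i=0 if side>0 else 1; x=c[i]-.001; L=[]
    t0=env.get_state()["time"]; env.movel(w(x,side*Y),.05,stop_force=20)
    while env.get_state()["time"]-t0<tmax:
        x+=step; r=env.movel(w(x,side*Y),.01,stop_force=8)
        f=-fx()[0]; L.append((round(x*1e3,1),round(b()[0]*1e3,2),round(f,1),int(r)))
        if f>F: break
    c[i]=b()[0]; print("LR"[i],L,env.get_state()["time"])
E
python3 - <<'E'
from h import *
c=[-.0595,-.0594]
press(1,c); press(-1,c)
E
```

```text
L [(-59.8, np.float64(-59.66), np.float64(-0.2), 0), (-59.1, np.float64(-59.32), np.float64(0.6), 0), (-58.4, np.float64(-59.22), np.float64(3.9), 0), (-57.7, np.float64(-59.13), np.float64(6.5), 0), (-57.0, np.float64(-59.09), np.float64(7.9), 0), (-56.3, np.float64(-59.04), np.float64(9.2), 0), (-55.6, np.float64(-58.95), np.float64(11.0), 0), (-54.9, np.float64(-58.94), np.float64(13.7), 0), (-54.2, np.float64(-58.86), np.float64(15.7), 0), (-53.5, np.float64(-58.79), np.float64(17.2), 0)] 31.7583
R [(-59.7, np.float64(-59.9), np.float64(0.6), 0), (-59.0, np.float64(-59.03), np.float64(-0.3), 0), (-58.3, np.float64(-58.85), np.float64(2.2), 0), (-57.6, np.float64(-58.69), np.float64(5.5), 0), (-56.9, np.float64(-58.6), np.float64(7.0), 0), (-56.2, np.float64(-58.54), np.float64(7.2), 0), (-55.5, np.float64(-58.51), np.float64(9.5), 0), (-54.8, np.float64(-58.45), np.float64(11.6), 0), (-54.1, np.float64(-58.37), np.float64(13.9), 0), (-53.4, np.float64(-58.34), np.float64(15.3), 0), (-52.7, np.float64(-58.27), np.float64(16.4), 0), (-52.0, np.float64(-58.22), np.float64(18.1), 0)] 36.15
```

Both ends now stand firm: about 25 N/mm at 17–18 N, with no further sliding. Next is the catch.

Run:
```python
from h import *
env.movel(w(-.095,-Y),.25); env.movel(w(-.11,-.06,.2),.4); env.movel(w(-.0785,.1700,.2),.4)
im,W=cloud("wrist"); cv2.imwrite("pics/wr2.png",im); c=calibration("wrist"); np.save("c.npy",c,allow_pickle=True); np.save("wr2.npy",W)
im,W=cloud("top"); cv2.imwrite("pics/crop3.png",cv2.resize(im[105:225,235:385],None,fx=5,fy=5,interpolation=cv2.INTER_CUBIC))
print(env.get_state()["time"])
```

```text
37.725
```

View pics/wr2.png

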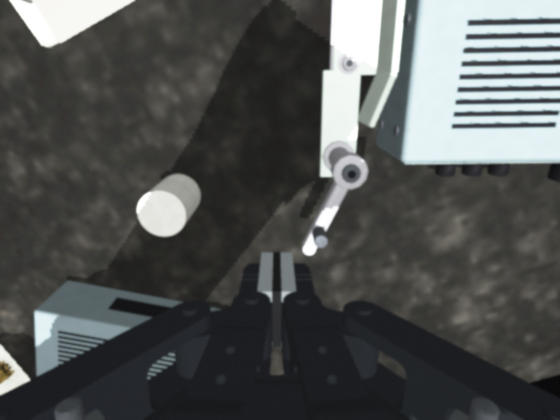

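The wrist view shows the post top at (352,170), the pin at (321,237) and the supply seated behind the cradle lip.

Run:
```python
from h import *
W=np.load("wr2.npy"); c=np.load("c.npy",allow_pickle=True).item()
B=lambda p: np.round(np.r_[(p[:2]-H)@ex,(p[:2]-H)@ey,p[2]],4)
print("post",B(W[170,352]),B(W[166,345]),"pin",B(W[236,321]),B(W[234,320]))
P=B(ray(c,352,171,W[170,352][2])); N=B(ray(c,321,237,.07)); print(P,N, np.linalg.norm((P-N)[:2]), "q",np.arctan2(-(N-P)[0],-(N-P)[1]))
print("top front edge L corner",B(ray(c,405,162,.062)), B(ray(c,480,163,.062)))
```

```text
post [-0.0536  0.1278  0.0592] [-0.0516  0.1317  0.0568] pin [-0.0924  0.1462  0.0693] [-0.0916  0.1467  0.068 ]
[-0.0545  0.1263  0.0592] [-0.093   0.1449  0.07  ] 0.04275757242875232 q 2.020846447518703
top front edge L corner [-0.0487  0.0962  0.062 ] [-0.0497  0.0524  0.062 ]
```

Run:
```python
from h import *
px,py,z=-.0535,.128,.134
pt=lambda a,r=.045: w(px-r*np.sin(a),py-r*np.cos(a),z)
env.movel(w(px-.045*np.sin(2.62),py-.045*np.cos(2.62),.18),.2); print(env.movel(pt(2.62),.1,stop_force=6))
for a in np.arange(2.45,.44,-.2):
    r=env.movel(pt(a),.1,stop_force=12); f=fx()
    print(round(a,2),r,np.round(b(),4),np.round(f,1),round(env.get_state()["time"],1))
    if r: break
else:
  x=b()[0]
  for k in range(14):
    x+=.0015; env.movel(w(x,py-.044,z),.03,stop_force=10); f=-fx()[0]
    print(round(x,4),round(b()[0],4),round(f,1),end=' | ')
    if f>7: break
print(env.get_state()["time"])
im,W=cloud("wrist"); cv2.imwrite("pics/wr3.png",im)
```

```text
False
2.45 False [-0.0826  0.1622] [ 0.6 -0.4] 38.8
2.25 False [-0.0889  0.1558] [-0.9  0.1] 39.1
2.05 False [-0.0938  0.1482] [ 0.3 -0.6] 39.3
1.85 False [-0.097   0.1399] [0.6 0.5] 39.6
1.65 False [-0.0985  0.1312] [0.4 0.6] 39.8
1.45 False [-0.0983  0.1225] [ 0.7 -0. ] 40.1
1.25 False [-0.0965  0.1135] [0.5 0.6] 40.3
1.05 False [-0.0926  0.1053] [-0.5 -0.8] 40.6
0.85 False [-0.0871  0.0984] [0.4 0. ] 40.8
0.65 False [-0.0807  0.0917] [ 0.3 -0.5] 41.1
0.45 False [-0.073   0.0871] [-0.4  0.1] 41.3
-0.0715 -0.0716 1.1 | -0.07 -0.07 1.4 | -0.0685 -0.0683 0.4 | -0.067 -0.0669 0.5 | -0.0655 -0.0664 4.1 | -0.064 -0.066 7.9 | 42.8583
```

View pics/wr3.png

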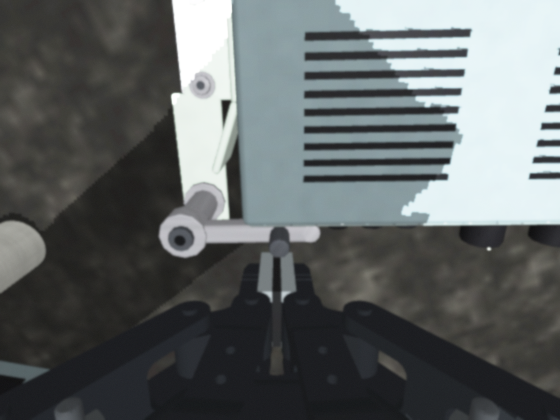

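The catch bar lies across the panel's left corner, running from (180,237) to (318,233) with the pin at (279,238), and it came up against a hard end at 8 N. I'll back off and verify.

Run:
```python
from h import *
env.movel(w(-.10,.084,.134),.15); env.movel(w(-.14,.06,.24),.3)
c=calibration("wrist"); im,W=cloud("wrist"); cv2.imwrite("pics/wr4.png",im); np.save("c.npy",c,allow_pickle=True)
print(env.get_state()["time"])
```

```text
43.8833
```

View pics/wr4.png

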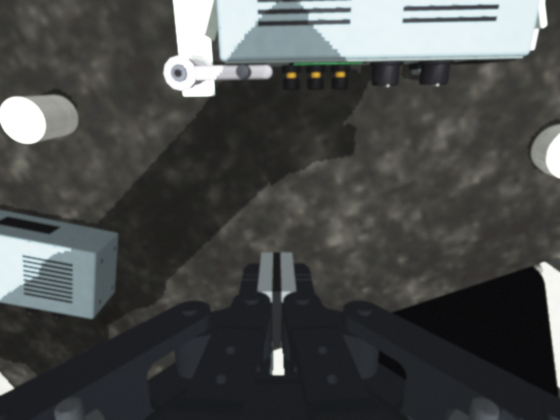

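Run:
```python
from h import *
c=np.load("c.npy",allow_pickle=True).item()
B=lambda p: np.r_[(p[:2]-H)@ex,(p[:2]-H)@ey].round(4)
P=B(ray(c,179,72,.059));N=B(ray(c,244,72,.07));T=B(ray(c,268,72,.055))
print(P,N,T,"q",np.arctan2(-(N-P)[0],-(N-P)[1]),np.arctan2(-(T-P)[0],-(T-P)[1]))
im,W=cloud("top"); cv2.imwrite("pics/crop5.png",cv2.resize(im[105:225,235:385],None,fx=5,fy=5,interpolation=cv2.INTER_CUBIC))
for n,(u,v) in dict(sample=(215,197),jar=(397,191),bottle=(404,149)).items(): print(n,W[v,u].round(4))
s=(abs(W[...,2]-.062)<.005); s[:100]=0; s[230:]=0; s[:,:270]=0; s[:,385:]=0
n,l,st,_=cv2.connectedComponentsWithStats(s.astype(np.uint8)); p=W[l==1+st[1:,4].argmax()]; r=cv2.minAreaRect((p[:,:2]*1000).astype(np.float32)); print(r)
```

```text
[-0.0556  0.1278] [-0.0564  0.0834] [-0.0562  0.0688] q 0.018016068554055395 0.010169140975792867
sample [0.4944 0.1109 0.0443]
jar [ 0.5217 -0.3177  0.0233]
bottle [ 0.6079 -0.3147  0.0939]
((621.8988647460938, -174.0345458984375), (93.59319305419922, 104.80980682373047), 7.713197708129883)
```

View pics/crop5.png

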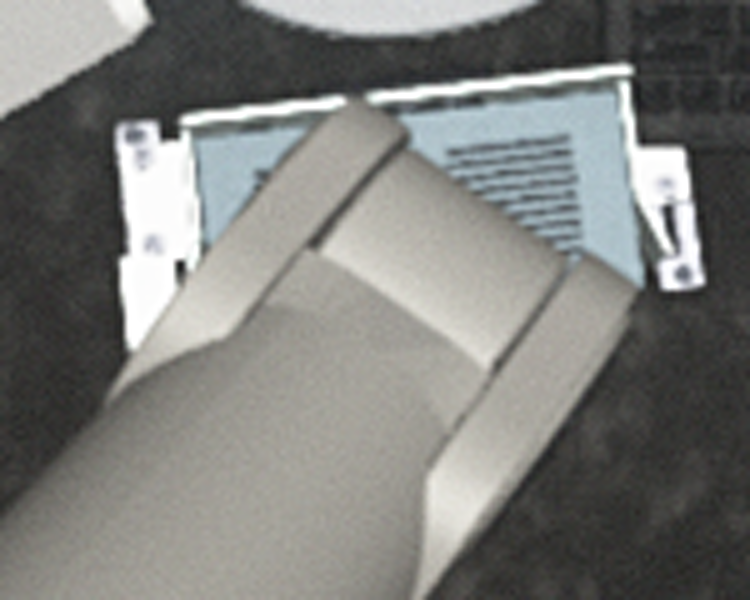

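```bash
python3 -c "
from h import *
job.job_done(); print(env.get_state()['time'])"
```

```text
the job is handed in; nothing more can be done
the job is handed in; nothing more can be done
```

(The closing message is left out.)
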